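# Cull the short label holder and hold a sound one home in the shelf pocket

## Robot

A 6-joint arm with a two-finger parallel gripper is mounted at the origin on a cart in front of the work surface, level with it; the furniture and walls round the work are solid. World frame = base frame: x ahead of the robot, y to its left, z up, the work surface at z = 0. Lengths are in m, angles in degrees, forces in N, time in s.
With the tool pointing down it reaches from about 0.4 to 0.825 m from the base axis. Payload 7 kg.
Tool frame: the origin (TCP) lies at the very end of the fingers, on their centre line; the grasp point (between the pads) lies 19 mm behind it (grasp_offset is the x of the grasp point in the tool frame, in m); x points along the fingers, y is the direction in which the jaws open and shut, and the axes are right-handed (so a half turn about x gives the same grasp; the last joint's range is limited). The gripper opens to 88 mm and grips with 3 to 60 N. Pads are 19 mm wide; open, the fingers measure 130 mm over their backs; the gripper's body (78 mm by 193 mm) begins 47 mm behind the grasp point.
Start: joints at [86.981, 20.546, 0.682, 0, -70.136, -16.507], TCP at [0.226, 0.636, 0.227] pointing down, gripper open.
Joint ranges: [-176.03, 176.03], [-82.01, 121.73], [-58.28, 71.71], [-173.87, 95.51], [-174.79, -0.11], [-173.66, 173.66]. Speed limits (degrees/s): [136.94, 136.94, 172.46, 180, 180, 180].

## Interface

Orientations are given as [roll, pitch, yaw] about the fixed x, y, z axes, in that order (R = Rz(yaw) Ry(pitch) Rx(roll)).
In Python, from plant import get_obs, snapshot, close_job, grasp_offset gives the robot as it stands.
- The arm moves only by the tool carry_out, never from a script. Its argument "series" is a list that holds one entry, the list of rows, each a list of 6 numbers: the shift along the tool's x, y, z in mm, then the turn, a rotation vector about the tool's x, y, z in degrees. A call has 1 to 10 rows; each row is the pose to reach, as a shift and turn from the pose commanded when the call began, along the tool's axes at that moment; what a row does not reach only later rows make up. A row lasts 1/8 s, in which the tool goes at most 62.5 mm and 10.7 degrees, less where a joint would pass 70% of its speed; a pose out of reach is approached as far as the arm can. A call with a gripper value outside its range is refused whole. "hand" is the gripper's target within -1 to 1 (shut at 1, half-way at 0, fully open at -1), set as the call begins (left out, the last holds). The fingers move at their own pace and stop on an object; the grip force is fixed at half the most. Time passes only in rows, so rows that repeat a pose let the fingers close. It gives the time, the measured TCP pose, the force and the opening at its end, in the units of the state.
- get_obs(): the state, without advancing time (a new reading comes with each control period).
- snapshot(name): name is "scene" or "top" or "wrist"; returns a dict with "color" (384x512x3 uint8, red, green, blue), "fx", "fy", "cx", "cy" (pixels), "dist_coeffs" ([k1, k2, p1, p2, k3] as OpenCV has them; the pictures are not rectified), "eye" and "attitude" of the camera in the world. Camera axes: x right, y down, z forward; pixel columns grow to the right and rows downward; lengths in m; the calibration is good to about 2 mm. A picture is of the moment at which its call begins. There is no depth.
- close_job(): hands the job in, once; it reports no verdict.
The state is a dict: "clock": time; "joint_pos": joint angles; "qvel": joint speeds; "tau": joint torques, N m; "tool_pos": TCP position; "orientation": TCP orientation; "force": force on the tool from outside, world axes, zero at the start; "moment": the same for the moment, N m; "opening": finger opening in m.
Only numpy, scipy, OpenCV 4.12 (cv2) and the standard library are available. Lean on these libraries where they do the work, as an engineer would, in place of code of your own. Each camera call takes 0.05 s, during which the arm holds its last target.

## Task

Three blue label holders stand in the wooden file block: put the short, narrow one in the red reject tray and let go of it. Then take one of the two full-size holders, push its plate down behind the grey lip on the front of the little white shelf, and press it fully home against the springy orange ejector. Finish while still holding it pressed home with the fingers (do not let go, I will lock it), and leave the other holder in the block and the things around undisturbed.

Things in the scene. Friction and masses are not known exactly. Their poses are not given: they have to be found in the camera images.
- holder_a: blue plastic label holder, sound: upright plate 44 mm wide (its y) and 4 mm thick (its x, last 3 mm at the bottom 3 mm thick), from its underside up to 50 mm, with a ribbed grip bar 10 mm thick (x), 44 mm wide, 20 mm high on top (50 to 70 mm above the underside); total height 70 mm, about 20 to 42 g. Front and back are alike. Origin: centre of its underside, z up. Starts standing in a slot of the file block, underside 10 mm above the bench
- holder_b: blue plastic label holder, sound, the same as holder_a: upright plate 44 mm wide (its y) and 4 mm thick (its x, last 3 mm at the bottom 3 mm thick), from its underside up to 50 mm, with a ribbed grip bar 10 mm thick (x), 44 mm wide, 20 mm high on top (50 to 70 mm above the underside); total height 70 mm, about 20 to 42 g. Front and back are alike. Origin: centre of its underside, z up. Starts standing in a slot of the file block, underside 10 mm above the bench
- short_holder: the odd piece, a blue label holder moulded too small: plate 28 mm wide (y), 4 mm thick (x), up to 36 mm above its underside, with a grip bar 10 mm thick (x), 28 mm wide, 20 mm high on top (36 to 56 mm); total height 56 mm, so it stands 14 mm lower than the others. Origin: centre of its underside, z up. Starts like the others in a slot of the file block
- file_block: fixed light-wood block 50 x 180 x 28 mm with three slots (5 x 45 mm, 18 mm deep, floor 10 mm above the bench) in a row along its y at -58, 0 and +58 mm; any holder may be in any slot, its axes parallel to the block's. Origin: centre of its underside
- reject_tray: fixed open red tray 130 x 130 mm outside, walls 4 mm thick and 22 mm high, floor 4 mm thick. Origin: centre of its underside
- riser: fixed white-painted shelf (riser) 80 mm deep (x), 160 mm wide (y), 40 mm high; its front faces its own -x. On the front, in the middle, a grey lip 74 mm wide forms a pocket open at the top: slot 6 mm wide in x, 62 mm long in y between end walls. The lip is vertical up to 30 mm above the bench and flares outward to 37 mm; the shelf's front edge is bevelled from 34 to 40 mm, so the mouth is about 18 mm wide in x. Origin: centre of the underside
- pocket (a point): point in the pocket of the riser, centred in the slot, 10 mm above the bench: where the centre of a holder's underside lies when it is fully home and centred. Axes as the riser's: x across the slot, y along it, z up. A home holder's plate lies in the y-z plane, its grip bar is then 60 to 80 mm above the bench
- ejector (a joint): travel in m of the orange sprung ejector bar inside the pocket (58 mm long, fills the slot): 0 = up, its top 18 mm above the bench; 0.008 = pressed to its stop, top 10 mm above the bench. It takes 4 N to start and about 7.2 N at the stop, and springs back when let go
- petri_dish: clear closed petri dish, 60 mm across, 15 mm high, standing on the shelf; leave alone. Origin: centre of its underside
- green_tape: green tape roll, 60 mm across, 19 mm high, on the bench in front of the shelf; leave alone. Origin: centre of its underside
- tube_rack: bright green tube rack 52 x 105 x 52 mm; leave alone. Origin: centre of its underside
- brown_bottle: brown bottle with blue cap, 45 mm across, 80 mm high; leave alone. Origin: centre of its underside
Not all that is in view belongs to the job. What is shaped like the holder_b but green or turquoise is not meant.

How it is judged:
By the outcome, as a careful person would: the job done as asked, in the order asked, and still so for the second after the job is handed in, while the arm keeps its last pose, push and grip.
It also fails if it takes over 64 s, if anything falls off the work surface, if the arm or the gripper's body presses on something with over 40 N, if the wrist force passes 120 N, or if a joint passes its speed limit or range.

## Working session

There is one attempt and no reset: what is moved stays moved. The work goes in short steps, Python scripts to look and compute and a tool call to move; the robot and the scene stay as the last step left them, time stands still between calls to the robot, and variables do not carry over. Pictures are saved under pics/ and viewed, and the job is handed in when it is done.

Besides the shell and the picture viewer there is one more tool, called after "Request:" as a command line: name --argument value ..., lists and objects as JSON in quotes. carry_out: Moves the arm, as the interface text tells. Its arguments: {"type":"object","properties":{"series":{"type":"array","items":{"type":"array","items":{"type":"array","items":{"type":"number"}}}},"hand":{"type":"number"}},"required":["series"]}

```bash
mkdir -p pics; ls
python3 - <<'E'
from plant import get_obs, snapshot, grasp_offset
import cv2
print(get_obs(), grasp_offset)
for n in ["scene","top","wrist"]:
    s=snapshot(n); cv2.imwrite(f"pics/{n}0.png",s["color"][:,:,::-1])
    print(n,{k:v for k,v in s.items() if k!="color"})
E
```

```text
pics
{'clock': 0.0, 'joint_pos': array([ 8.69831401e+01,  2.05921349e+01,  6.33571983e-01, -2.28600897e-02,
       -7.01361087e+01, -1.65059233e+01]), 'qvel': array([-0.00444184, -0.0148785 ,  0.0208278 , -0.06692148, -0.01904844,
       -0.00441755]), 'tau': array([ 1.12979040e-03, -5.82721853e+01,  2.93051022e+01,  6.99689895e+00,
        6.87344917e-03, -1.71944484e-04]), 'tool_pos': array([0.22542799, 0.63571274, 0.22560465]), 'orientation': array([  93.71862865,   89.90291918, -105.81193987]), 'force': array([-0.89401792,  0.75243384, -0.21774556]), 'moment': array([ 0.01705639,  0.04366456, -0.01237122]), 'opening': 0.08761648464250388} -0.0188
scene {'fx': 457.13262064554874, 'fy': 457.13262064554874, 'cx': 257.73330644459526, 'cy': 195.42351816655818, 'dist_coeffs': array([-0.10539962,  0.        ,  0.        ,  0.        ,  0.        ]), 'eye': array([-0.34779622,  0.70240104,  0.650722  ]), 'attitude': array([-1.17448698e+02,  3.74491839e-02, -1.25519719e+02])}
top {'fx': 398.6872906878137, 'fy': 398.6872906878137, 'cx': 255.42787671713356, 'cy': 201.9673689846205, 'dist_coeffs': array([-0.00256548,  0.        ,  0.        ,  0.        ,  0.        ]), 'eye': array([0.39152159, 0.05699897, 1.43285974]), 'attitude': array([-173.65894218,   -0.75822331,  -89.78209758])}
wrist {'fx': 313.96917552254143, 'fy': 313.96917552254143, 'cx': 253.58866799547368, 'cy': 189.81877941238056, 'dist_coeffs': array([-0.0688365,  0.       ,  0.       ,  0.       ,  0.       ]), 'eye': array([0.30057688, 0.60758997, 0.38325125]), 'attitude': array([ 1.62751179e+02, -5.69908535e-02, -1.09598719e+02])}
```

View pics/scene0.png

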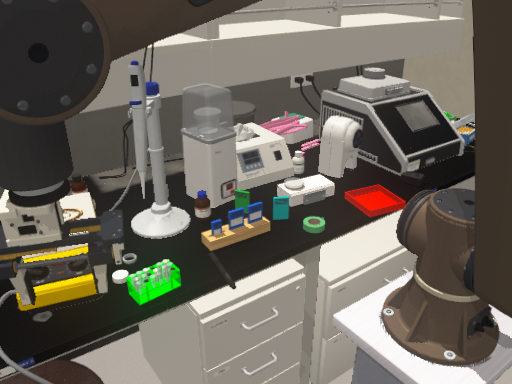

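View pics/top0.png

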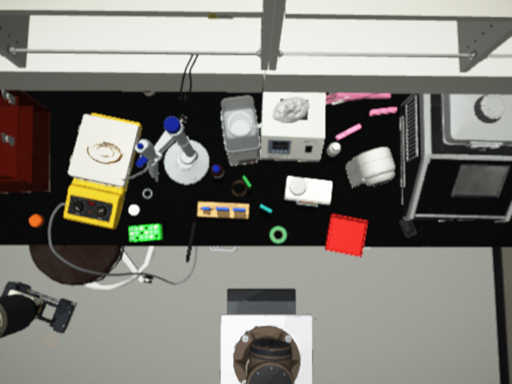

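View pics/wrist0.png

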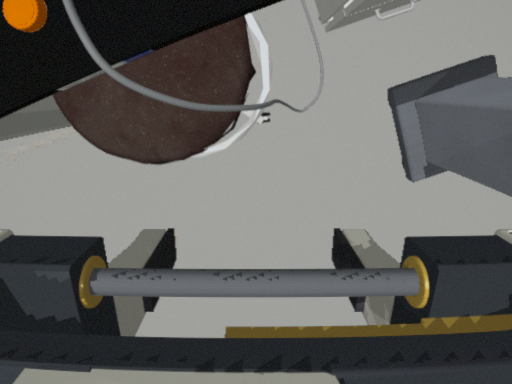

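```bash
cat > h.py <<'E'
import numpy as np, cv2
from scipy.spatial.transform import Rotation as R
from plant import get_obs, snapshot
def cam(s):
    K=np.array([[s["fx"],0,s["cx"]],[0,s["fy"],s["cy"]],[0,0,1]])
    return K,s["dist_coeffs"],R.from_euler("xyz",s["attitude"],degrees=True).as_matrix(),s["eye"]
def ray(s,uv,z):
    K,d,A,e=cam(s)
    p=cv2.undistortPoints(np.array(uv,float).reshape(-1,1,2),K,d).reshape(-1,2)
    D=np.c_[p,np.ones(len(p))]@A.T
    return e+D*((z-e[2])/D[:,2])[:,None]
def proj(s,P):
    K,d,A,e=cam(s)
    return cv2.projectPoints((np.array(P,float)-e)@A,np.zeros(3),np.zeros(3),K,d)[0].reshape(-1,2)
def crop(s,name,x0,y0,w,h,k):
    c=s["color"][y0:y0+h,x0:x0+w,::-1]
    cv2.imwrite(f"pics/{name}.png",cv2.resize(c,None,fx=k,fy=k,interpolation=cv2.INTER_CUBIC))
E
python3 - <<'E'
from h import *
s=snapshot("top"); crop(s,"t1",190,165,190,95,4)
print(ray(s,[[197,205],[249,213],[347,235],[308,190],[278,235],[145,233]],0.02))
s=snapshot("scene"); crop(s,"s1",190,170,220,90,3.6)
E
```

```text
[[ 0.53666469  0.24665104  0.02      ]
 [ 0.50903734  0.06159587  0.02      ]
 [ 0.43251418 -0.28616556  0.02      ]
 [ 0.59276383 -0.14938733  0.02      ]
 [ 0.4315073  -0.04137223  0.02      ]
 [ 0.43655349  0.42756668  0.02      ]]
```

View pics/t1.png

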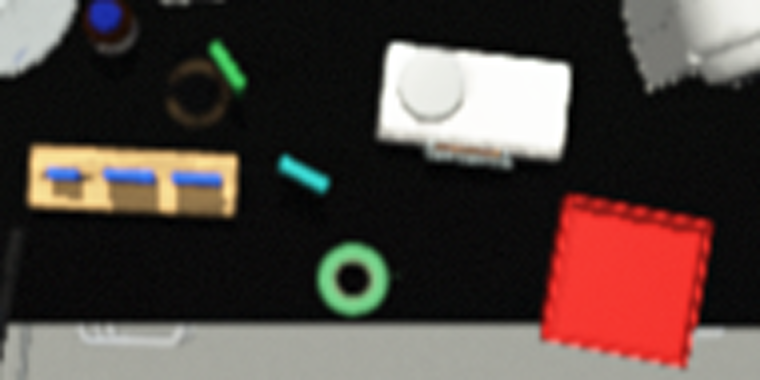

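View pics/s1.png

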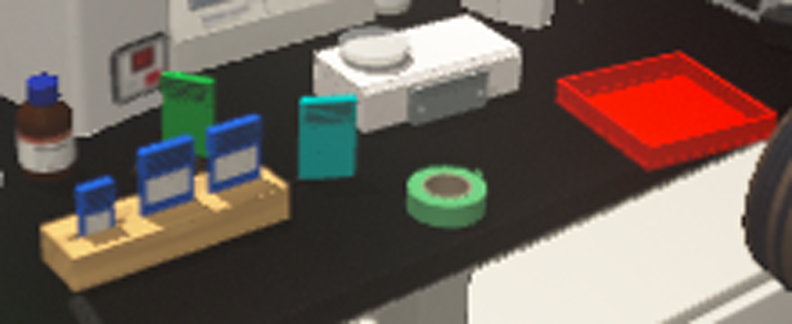

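Run:
```python
from h import *
s=snapshot("top"); crop(s,"t2",192,195,64,30,12);crop(s,"t3",280,172,56,36,12)
print(ray(s,[[250,158],[322,160],[260,160]],0.0), ray(s,[[250,158],[322,160],[260,165]],0.1))
s=snapshot("scene"); crop(s,"s2",196,195,80,56,9);crop(s,"s3",274,172,64,40,11)
```

```text
[[ 0.7126711   0.05912906  0.        ]
 [ 0.70699759 -0.20496125  0.        ]
 [ 0.70546232  0.02249503  0.        ]] [[ 0.69025791  0.0589804   0.1       ]
 [ 0.68498036 -0.18667892  0.1       ]
 [ 0.66624613  0.02485928  0.1       ]]
```

View pics/t2.png

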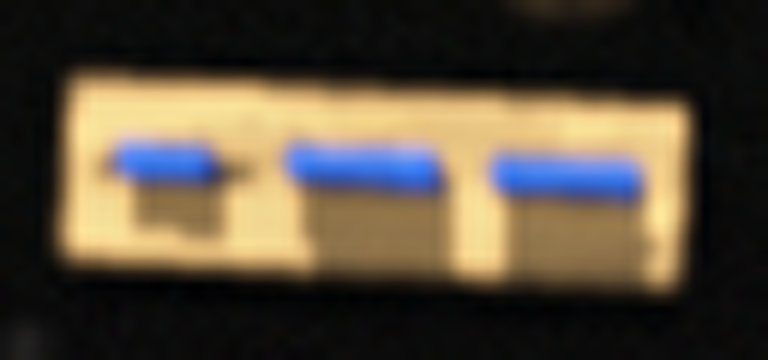

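View pics/t3.png

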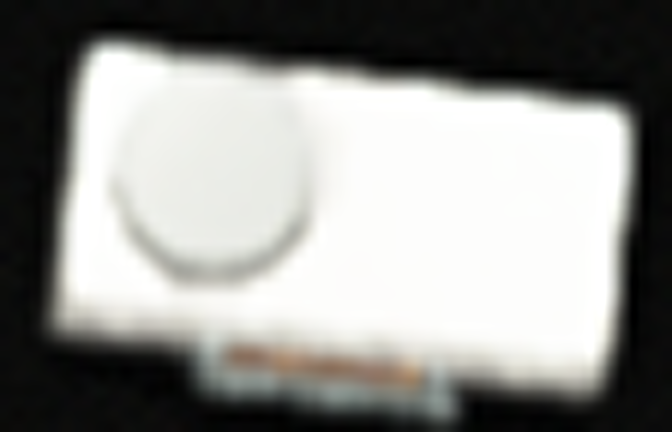

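View pics/s2.png

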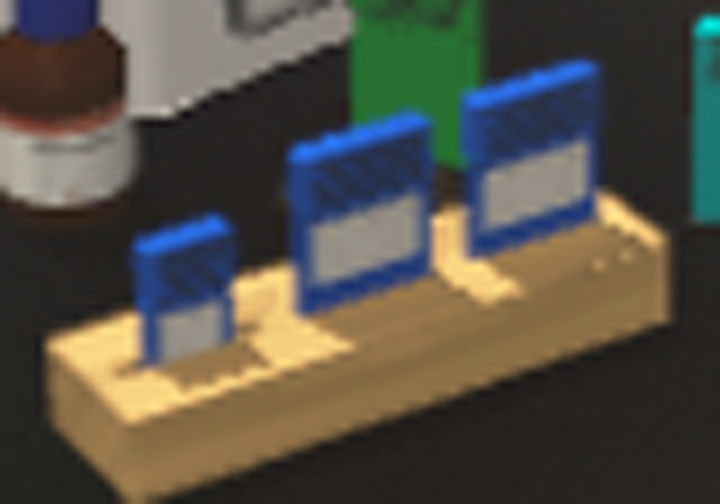

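View pics/s3.png

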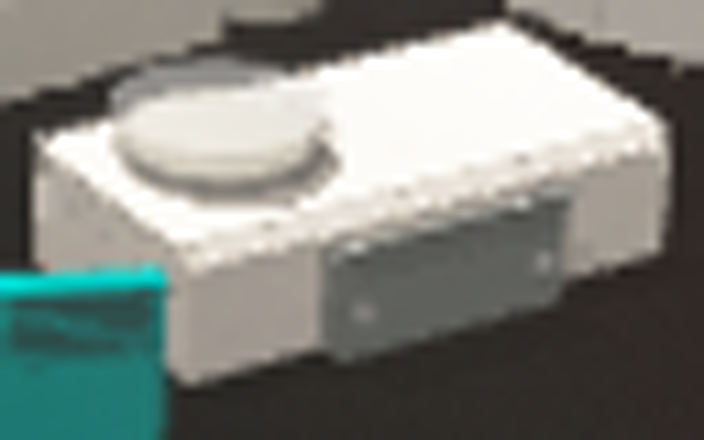

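```bash
cat > fit.py <<'E'
from h import *
from scipy.optimize import least_squares
def fit(obs,x0):
    # obs: list (snapshot, local Nx3, uv Nx2)
    def f(p):
        Rz=R.from_euler("z",p[2]).as_matrix()
        return np.concatenate([(proj(s,np.array(L)@Rz.T+[p[0],p[1],0])-uv).ravel()*s.get("w",1) for s,L,uv in obs])
    r=least_squares(f,x0,loss="soft_l1"); return r.x,np.round(r.fun,2)
E
python3 - <<'E'
from fit import *
T=snapshot("top");S=snapshot("scene")
z=lambda a,k,o:(np.array(a,float)+.5)/k-.5+np.array(o)
h=.028
b=[(T,[[.025,.09,h],[.025,-.09,h]],z([[68,75],[690,98]],12,[192,195])),
   (S,[[.025,.09,h],[-.025,.09,h],[.025,-.09,h],[-.025,-.09,h],[-.025,.09,0],[-.025,-.09,0]],z([[45,345],[128,422],[600,190],[668,240],[140,503],[668,322]],9,[196,195]))]
p,r=fit(b,[.52,.15,0]); print("block",p[:2],np.degrees(p[2]),r)
h=.04
b=[(T,[[.04,.08,h],[.04,-.08,h]],z([[90,40],[635,100]],12,[280,172])),
   (S,[[.04,.08,h],[.04,-.08,h],[-.04,.08,0],[-.04,-.08,0]],z([[38,140],[510,25],[190,383],[660,258]],11,[274,172]))]
p,r=fit(b,[.59,-.15,0]); print("riser",p[:2],np.degrees(p[2]),r)
Rz=R.from_euler("z",p[2]).as_matrix()
print(Rz@[-.043,0,0]+[p[0],p[1],0])
E
```

```text
block [0.51729589 0.15477558] -2.999888195011128 [ 0.49  1.08 -0.57  2.08  0.34 -0.8   0.06 -0.32 -2.32 -2.27  0.28 -0.
 -0.7   0.03  0.15 -0.17]
riser [ 0.59109337 -0.14849656] -6.496115854206257 [ 0.27  1.05 -0.33  1.36 -0.23 -0.78 -0.47 -0.92 -0.3  -0.36  0.21 -1.04]
[ 0.54836945 -0.14363172  0.        ]
```

```bash
cat >> h.py <<'E'
def pose():
    o=get_obs(); return o["tool_pos"],R.from_euler("xyz",o["orientation"],degrees=True)
def goal(yaw,flip=1):
    # tool x down, tool y = flip*block x axis (yaw)
    y=flip*np.array([np.cos(np.radians(yaw)),np.sin(np.radians(yaw)),0]);x=np.array([0,0,-1.])
    return R.from_matrix(np.c_[x,y,np.cross(x,y)])
def rel(p,Rg,base=None):
    p0,R0=base or pose()
    return np.round(R0.inv().apply(np.array(p)-p0)*1e3,1),np.round((R0.inv()*Rg).as_rotvec(degrees=True),2)
E
python3 - <<'E'
from h import *
p,r=pose(); print(r.as_matrix().round(3))
for f in (1,-1): print(rel([.50,.155,.25],goal(-3,f)))
# camera in tool frame
s=snapshot("wrist");K,d,A,e=cam(s)
print(r.inv().apply(e-p), (r.inv()*R.from_matrix(A)).as_matrix().round(3))
E
```

```text
[[-0.    -0.334 -0.942]
 [-0.    -0.942  0.334]
 [-1.     0.     0.   ]]
(array([ -23.5,  361.8, -419.4]), array([-106.53,    0.  ,   -0.  ]))
(array([ -23.5,  361.8, -419.4]), array([73.47, -0.  , -0.  ]))
[-0.15748509  0.00170801 -0.08019663] [[ 0.    -0.297  0.955]
 [ 1.    -0.001 -0.001]
 [ 0.001  0.955  0.297]]
```

Run:
```python
from h import *
print(rel([.51,.12,.24],goal(-3,-1)))
```

```text
(array([ -13.4,  391.4, -440.5]), array([73.48, -0.  , -0.  ]))
```

Request:
carry_out --hand -0.2 --series '[[[-14,40,-44,7,0,0],[-14,80,-88,15,0,0],[-14,120,-132,22.5,0,0],[-14,160,-176,30,0,0],[-14,200,-220,37.5,0,0],[-14,240,-264,45,0,0],[-14,280,-308,52.5,0,0],[-14,320,-352,60,0,0],[-14,360,-396,67.5,0,0],[-14,391,-440,73.5,0,0]]]'

```text
clock: 1.75
tool_pos: [0.5102, 0.1186, 0.2412]
orientation: [-53.2, 89.9, 33.6]
force: [1.7, 1.0, -0.6]
opening: 0.0523
```

Run:
```python
from h import *
s=snapshot("wrist"); crop(s,"w1",0,0,512,384,1.5); print(pose()[0],get_obs()["orientation"])
```

```text
[0.5126248  0.11491424 0.24081266] [-145.09010406   89.91189023  -58.72480975]
```

View pics/w1.png

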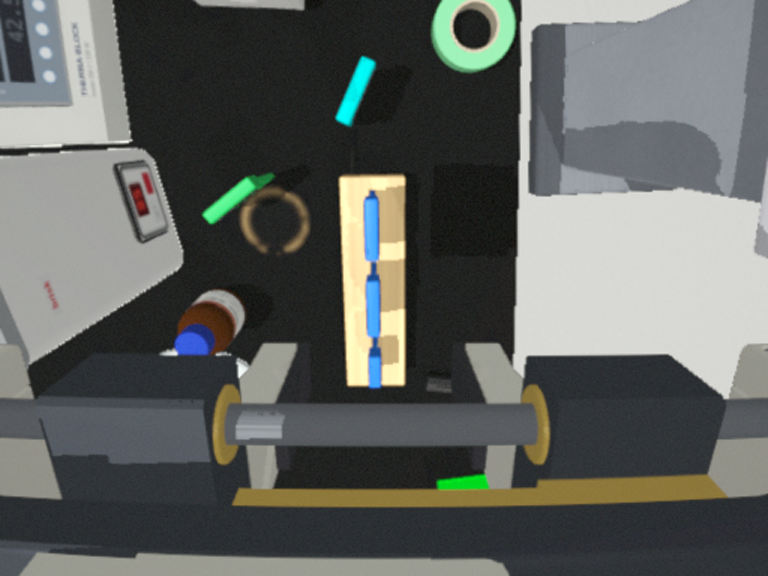

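Run:
```python
from h import *
s=snapshot("wrist"); crop(s,"w2",212,108,76,76,8);crop(s,"w3",212,184,76,76,8)
print(pose()[0])
```

```text
[0.51140219 0.11684302 0.24053386]
```

View pics/w2.png

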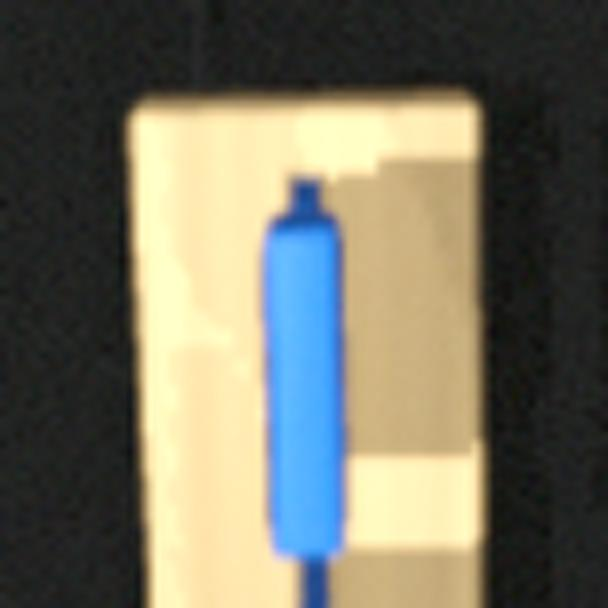

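View pics/w3.png

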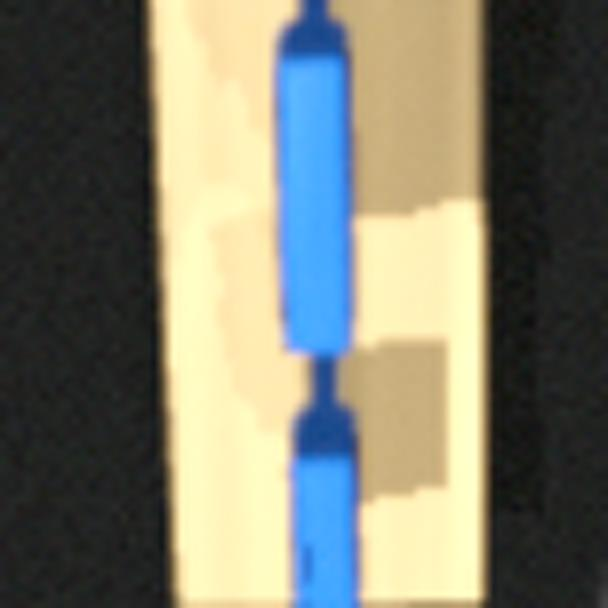

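Run:
```python
from fit import *
z=lambda a,k,o:(np.array(a,float)+.5)/k-.5+np.array(o)
for i in range(3):
    s=snapshot("wrist")
    top=[(s,[[.025,-.09,.028],[-.025,-.09,.028]],z([[130,104],[480,95]],8,[212,108])),
     (s,[[.025,.09,.028],[-.025,.09,.028]],z([[178,603],[485,600]],8,[212,184]))]
    bars=[(s,[[.005,-.08,.08],[-.005,-.08,.08],[.005,-.036,.08],[-.005,-.036,.08]],z([[268,227],[338,227],[273,555],[342,555]],8,[212,108])),
     (s,[[.005,-.022,.08],[-.005,-.022,.08],[.005,.022,.08],[-.005,.022,.08]],z([[282,56],[346,56],[287,352],[351,352]],8,[212,184])),
     (s,[[.005,.044,.066],[-.005,.044,.066]],z([[297,457],[355,457]],8,[212,184]))]
    for o in (top,bars,top+bars):
        p,r=fit(o,[.52,.15,0]); print(p[:2].round(4),np.degrees(p[2]).round(2),np.abs(r).max())
    # per-bar centre
    for o,zz in zip(bars,(.08,.08,.066)): print(ray(s,o[2].mean(0),zz).round(4))
    print(pose()[0], s["eye"]-pose()[1].apply([-.1575,.0017,-.0802])-pose()[0])
```

```text
[0.5158 0.1551] -2.33 0.47
[0.5158 0.1559] -2.31 0.89
[0.5158 0.1557] -2.33 0.9
[[0.5136 0.0975 0.08  ]]
[[0.5158 0.1552 0.08  ]]
[[0.5174 0.2    0.066 ]]
[0.51051896 0.11835339 0.24041404] [ 0.00124497 -0.00342157  0.00015167]
[0.5148 0.1567] -2.18 0.47
[0.5148 0.1574] -2.16 0.89
[0.5148 0.1572] -2.17 0.9
[[0.5127 0.0991 0.08  ]]
[[0.5147 0.1568 0.08  ]]
[[0.5162 0.2016 0.066 ]]
[0.50996448 0.11947753 0.24044673] [ 1.01562803e-03 -3.09184187e-03  6.23098159e-06]
[0.5141 0.1579] -2.05 0.48
[0.5141 0.1586] -2.03 0.89
[0.5141 0.1584] -2.04 0.89
[[0.5121 0.1003 0.08  ]]
[[0.5141 0.158  0.08  ]]
[[0.5154 0.2028 0.066 ]]
[0.50957552 0.1202941  0.24052619] [ 8.94358023e-04 -2.79841030e-03 -5.88554992e-05]
```

Request:
carry_out --series '[[[0,0,0,0,0,0],[0,0,0,0,0,0],[0,0,0,0,0,0],[0,0,0,0,0,0]]]'

```text
clock: 2.5
tool_pos: [0.5095, 0.121, 0.2406]
orientation: [-44.3, 90.0, 42.7]
force: [-0.5, -0.5, 0.5]
opening: 0.053
```

Run:
```python
from h import *
print(pose()[0])
s=snapshot("wrist"); crop(s,"w2",212,108,76,76,8);crop(s,"w3",212,184,76,76,8)
import pickle; pickle.dump(s,open("w.pkl","wb"))
print(s["eye"],pose()[0],get_obs()["orientation"],get_obs()["clock"])
```

```text
[0.5094937  0.12095738 0.24063717]
[0.50426641 0.03895605 0.39813789] [0.50952077 0.12085253 0.24059421] [-25.26806957  89.99612527  61.73905146] 2.55
```

View pics/w2.png

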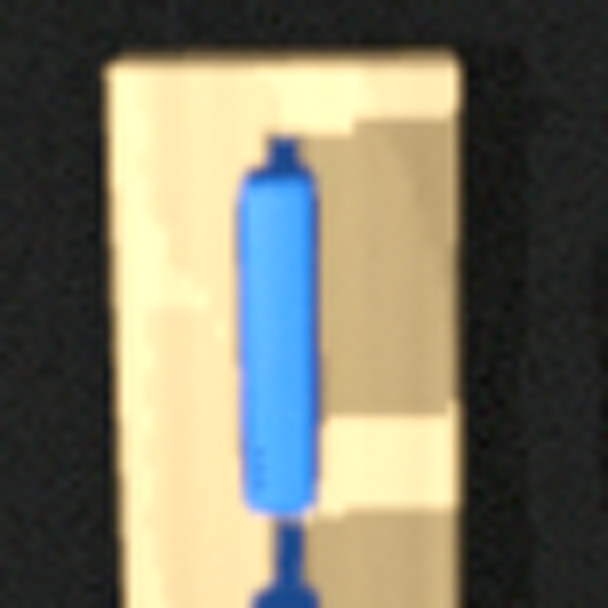

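View pics/w3.png

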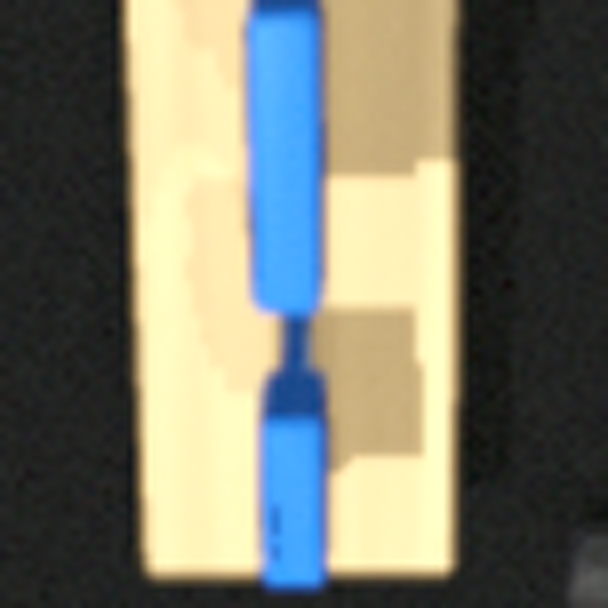

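Run:
```python
from fit import *
import pickle
s=pickle.load(open("w.pkl","rb"))
z=lambda a,k,o:(np.array(a,float)+.5)/k-.5+np.array(o)
top=[(s,[[.025,-.09,.028],[-.025,-.09,.028]],z([[105,63],[461,55]],8,[212,108])),
     (s,[[.025,.09,.028],[-.025,.09,.028]],z([[145,573],[453,571]],8,[212,184]))]
bars=[(s,[[.005,-.08,.08],[-.005,-.08,.08],[.005,-.036,.08],[-.005,-.036,.08]],z([[239,183],[315,183],[246,515],[316,515]],8,[212,108])),
     (s,[[.005,-.022,.08],[-.005,-.022,.08],[.005,.022,.08],[-.005,.022,.08]],z([[247,14],[322,14],[254,312],[320,312]],8,[212,184])),
     (s,[[.005,.044,.066],[-.005,.044,.066],[.005,.072,.066],[-.005,.072,.066]],z([[263,416],[326,416],[264,588],[325,588]],8,[212,184]))]
for o in (top,bars,top+bars):
        p,r=fit(o,[.52,.15,0]); print(p[:2].round(4),np.degrees(p[2]).round(2),r)
for o,zz in zip(bars,(.08,.08,.066)): print(ray(s,o[2].mean(0),zz).round(4))
c=np.array([*ray(s,bars[2][2].mean(0),.066)[0][:2],.066-.020])
print(pose()[1].as_matrix().round(3))
c[2]=.100; print(c,rel(c,goal(-2.2,-1)))
```

```text
[0.5176 0.1536] -2.53 [ 0.55  0.06 -0.64  0.63  0.41 -0.44 -0.33 -0.46]
[0.5174 0.1541] -2.54 [-0.25 -0.9   0.21 -0.99 -0.29  0.14  0.55  0.05 -0.15 -0.37 -0.06 -0.45
 -0.24  0.8   0.61  0.73 -0.61  0.42  0.12  0.36 -0.29  0.24  0.48  0.18]
[0.5174 0.154 ] -2.54 [ 0.73  0.39 -0.47  0.97  0.53 -0.19 -0.22 -0.2  -0.29 -1.01  0.17 -1.1
 -0.32  0.04  0.51 -0.05 -0.19 -0.46 -0.1  -0.54 -0.27  0.71  0.58  0.64
 -0.64  0.34  0.08  0.27 -0.33  0.16  0.44  0.11]
[[0.5149 0.0962 0.08  ]]
[[0.5174 0.1535 0.08  ]]
[[0.5198 0.2115 0.066 ]]
[[ 0.    -0.999  0.052]
 [ 0.     0.052  0.999]
 [-1.    -0.     0.   ]]
[0.51981264 0.21149356 0.1       ] (array([140.6,  -5.5,  91. ]), array([-0.79,  0.  ,  0.  ]))
```

Request:
carry_out --series '[[[30,-2.7,45,-0.25,0,0],[70,-5.5,91,-0.5,0,0],[120,-5.5,91,-0.5,0,0],[165,-5.5,91,-0.5,0,0],[190,-5.5,91,-0.5,0,0],[201,-5.5,91,-0.5,0,0],[201,-5.5,91,-0.5,0,0],[201,-5.5,91,-0.5,0,0]]]'

```text
clock: 3.55
tool_pos: [0.5207, 0.2117, 0.0408]
orientation: [-51.5, 89.9, 36.0]
force: [-0.5, -0.0, 0.5]
opening: 0.053
```

Run:
```python
from h import *
s=snapshot("wrist"); crop(s,"w4",120,150,300,200,2.6); print(pose()[0])
```

```text
[0.52069497 0.21170107 0.04087262]
```

View pics/w4.png

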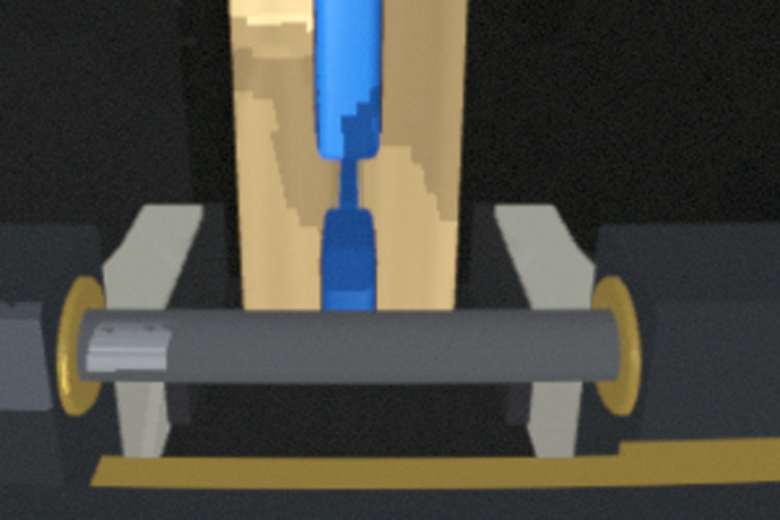

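Request:
carry_out --hand 1 --series '[[[0,0,0,0,0,0],[0,0,0,0,0,0],[0,0,0,0,0,0],[0,0,0,0,0,0],[0,0,0,0,0,0]]]'

```text
clock: 4.22
tool_pos: [0.52, 0.2112, 0.0396]
orientation: [-76.7, 90.0, 10.8]
force: [1.6, -0.8, -0.6]
opening: 0.0099
```

Request:
carry_out --series '[[[-20,0,0,0,0,0],[-60,0,0,0,0,0],[-100,0,0,0,0,0],[-110,7,-50,0,0,0],[-110,14,-110,0,0,0],[-110,22,-170,0,0,0],[-110,30,-230,0,0,0],[-110,38,-290,0,0,0],[-110,46,-350,0,0,0],[-110,53,-400,0,0,0]]]'

```text
clock: 5.48
tool_pos: [0.4487, -0.1881, 0.1498]
orientation: [-91.0, 90.0, -3.5]
force: [0.7, 0.2, 0.3]
opening: 0.0098
```

Request:
carry_out --series '[[[0,7,-50,0,0,0],[0,13,-90,0,0,0],[0,13,-100,0,0,0],[0,13,-100,0,0,0],[0,13,-100,0,0,0]]]'

```text
clock: 6.1
tool_pos: [0.4321, -0.2847, 0.1495]
orientation: [8.5, 90.0, 96.0]
force: [0.4, 0.8, -0.2]
opening: 0.0098
```

Run:
```python
from h import *
s=snapshot("wrist"); crop(s,"w5",0,0,512,384,1.5); print(pose()[0],get_obs()["opening"],get_obs()["joint_pos"].round(1))
s=snapshot("scene"); crop(s,"s5",190,150,250,110,3.2)
s=snapshot("top"); crop(s,"t5",190,165,190,95,4)
```

```text
[ 0.43218425 -0.28452256  0.14959004] 0.00978865611993823 [-11.6   9.5 -25.2  -0.  -55.2   9.2]
```

View pics/w5.png

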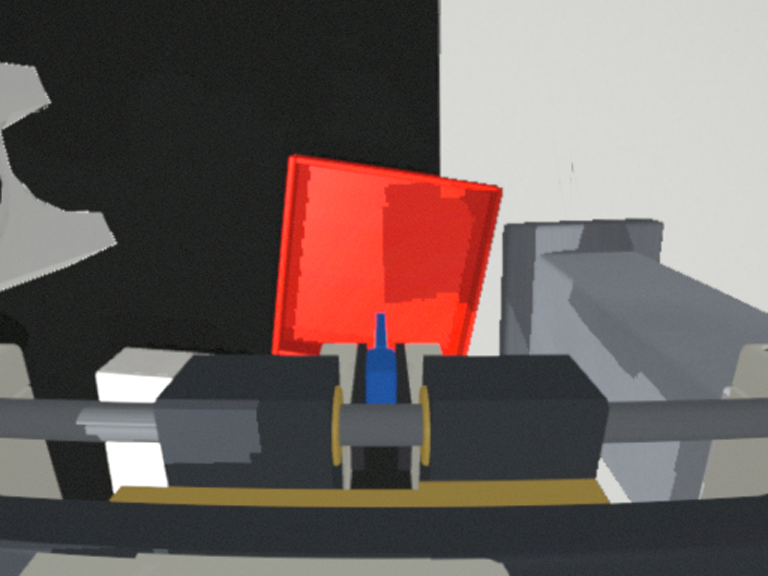

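View pics/s5.png

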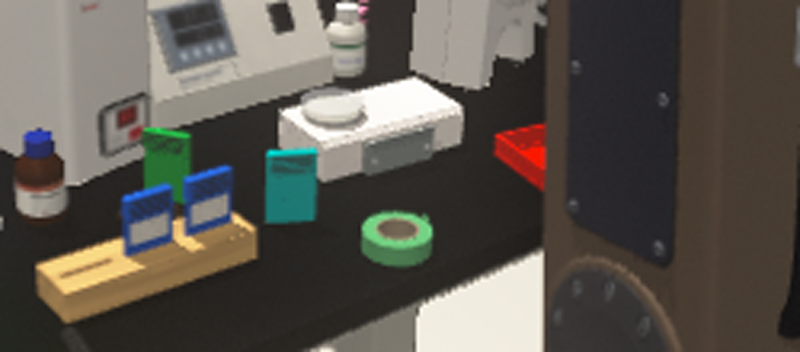

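Run:
```python
from h import *
s=snapshot("wrist"); p=ray(s,np.array([[291,156],[501,187]])/1.5,.022); print(p)
d=p[1]-p[0]; d/=np.linalg.norm(d); n=np.array([-d[1],d[0],0]); print(p.mean(0)+.065*n, p.mean(0)-.065*n, pose()[0])
```

```text
[[ 0.48102617 -0.35945893  0.022     ]
 [ 0.35693419 -0.33605707  0.022     ]]
[ 0.40693449 -0.41163211  0.022     ] [ 0.43102587 -0.2838839   0.022     ] [ 0.43225759 -0.28466772  0.14968258]
```

Centred over the tray (pixels (291,156), (501,187) give centre (0.431,-0.284)). Lower and release.

Request:
carry_out --series '[[[50,0,0,0,0,0],[90,0,0,0,0,0],[107,0,0,0,0,0],[112,0,0,0,0,0],[113,0,0,0,0,0],[113,0,0,0,0,0]]]'

```text
clock: 7.05
tool_pos: [0.4327, -0.2855, 0.0375]
orientation: [-103.5, 89.9, -16.0]
force: [-0.4, -0.3, 0.4]
opening: 0.0095
```

Request:
carry_out --hand -0.2 --series '[[[0,0,0,0,0,0],[0,0,0,0,0,0],[0,0,0,0,0,0],[0,0,0,0,0,0],[-20,0,0,0,0,0],[-70,0,0,0,0,0],[-120,0,0,0,0,0],[-120,0,0,0,0,0],[-120,0,0,0,0,0],[-120,0,0,0,0,0]]]'

```text
clock: 8.3
tool_pos: [0.4311, -0.2852, 0.1553]
orientation: [75.1, 89.9, 162.6]
force: [-0.5, 0.7, -0.7]
opening: 0.0525
```

Run:
```python
from h import *
s=snapshot("wrist"); crop(s,"w6",0,0,512,384,1.5); print(pose()[0],get_obs()["opening"])
```

```text
[ 0.43122306 -0.2852149   0.15529908] 0.052399196651427594
```

View pics/w6.png

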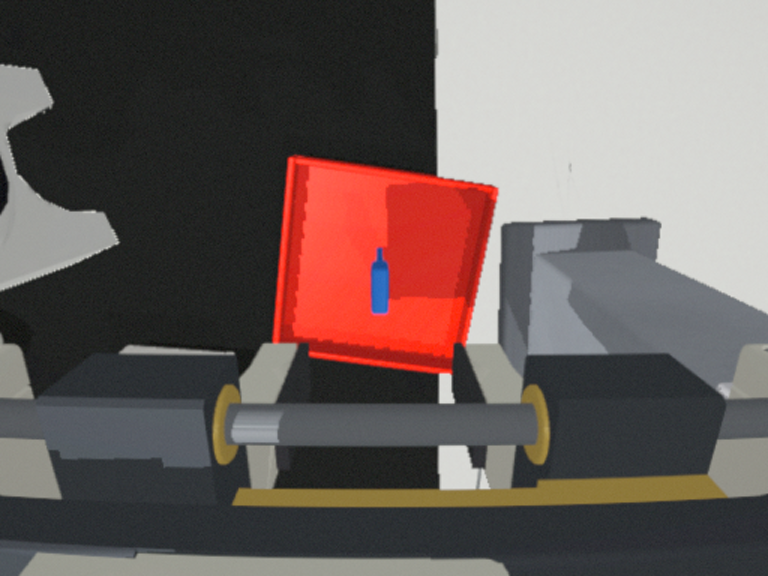

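Run:
```python
from h import *
print(rel([.54,-.19,.23],goal(-6.5,-1)))
```

```text
(array([ -74.9, -104.3,  100. ]), array([ 3.97,  0.03, -0.13]))
```

Request:
carry_out --series '[[[-37,-35,33,1.3,0,0],[-75,-70,66,2.6,0,0],[-75,-104,100,4,0,0],[-75,-104,100,4,0,0],[-75,-104,100,4,0,0],[-75,-104,100,4,0,0],[-75,-104,100,4,0,0],[-75,-104,100,4,0,0]]]'

```text
clock: 9.35
tool_pos: [0.5399, -0.1906, 0.2317]
orientation: [-93.5, 90.0, -10.1]
force: [-0.1, -0.7, -0.1]
opening: 0.0525
```

Run:
```python
from h import *
import pickle
print(pose()[0])
s=snapshot("wrist"); crop(s,"w7",0,0,512,384,1.5);crop(s,"w8",212,100,76,76,8);crop(s,"w9",150,90,150,150,4); print(pose()[0]); pickle.dump(s,open("r.pkl","wb"))
```

```text
[ 0.53993532 -0.19059983  0.2316811 ]
[ 0.54003523 -0.19048843  0.23172019]
```

View pics/w7.png

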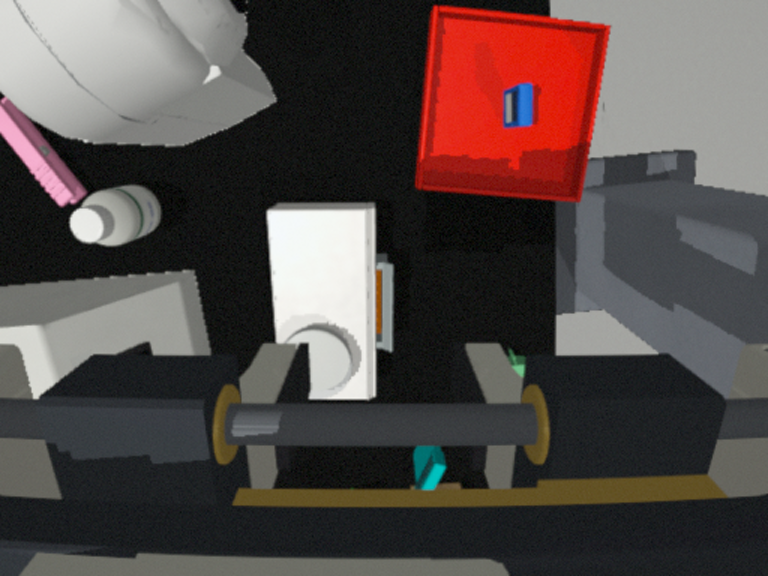

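View pics/w9.png

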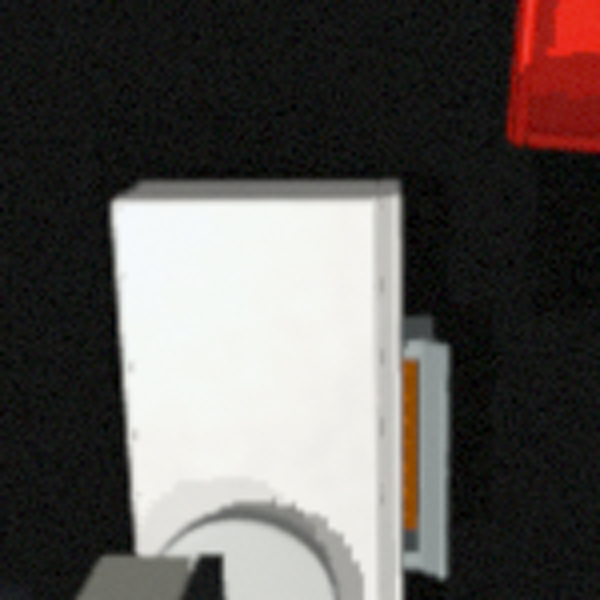

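Run:
```python
from h import *
import pickle
s=pickle.load(open("r.pkl","rb"))
crop(s,"w10",236,160,40,40,15);crop(s,"w11",236,200,40,40,15);crop(s,"w12",236,230,40,40,15)
```

```text
(no output)
```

View pics/w10.png

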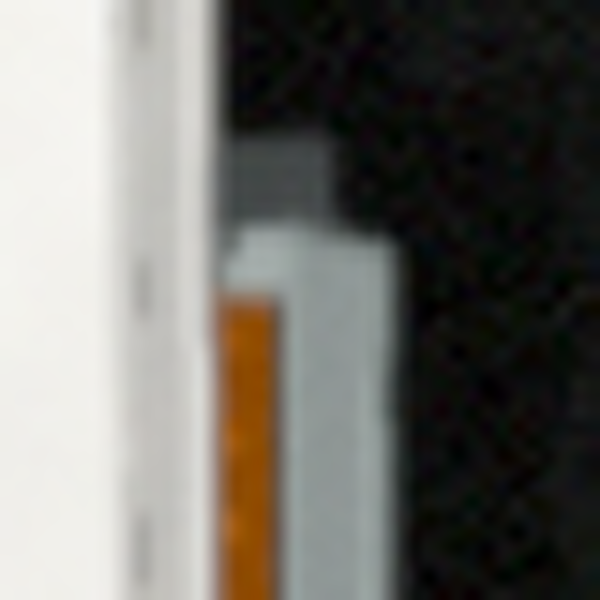

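View pics/w11.png

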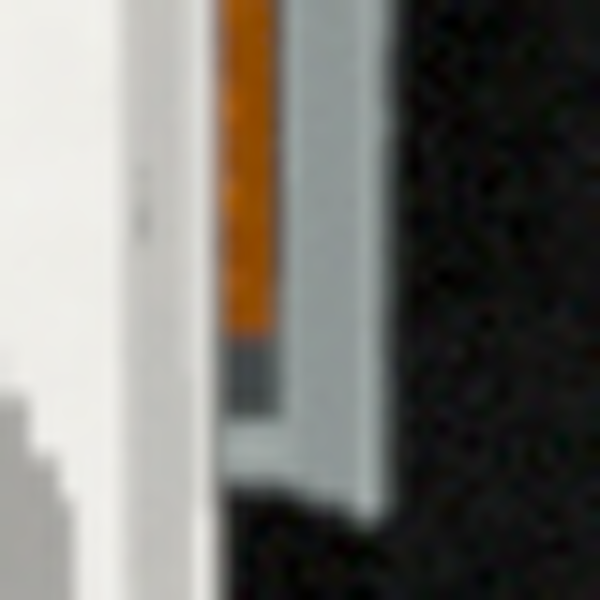

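View pics/w12.png

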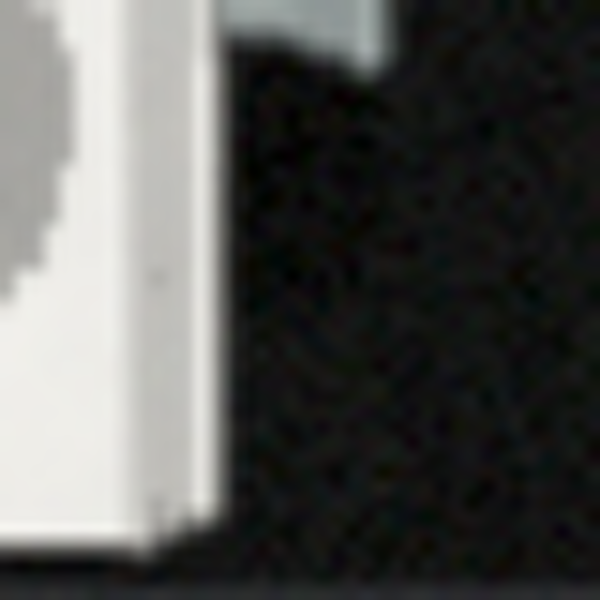

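Run:
```python
from fit import *
import pickle
s=pickle.load(open("r.pkl","rb"))
z=lambda a,k,o:(np.array(a,float)+.5)/k-.5+np.array(o)
obs=[(s,[[.04,-.08,.04],[-.034,-.08,.04]],z([[112,200],[375,196]],4,[150,90])),
 (s,[[-.046,-.029,.018]],z([[280,295]],15,[236,160])),
 (s,[[-.046,.029,.018]],z([[277,335]],15,[236,200])),
 (s,[[-.034,.08,.04],[-.04,.08,.034]],z([[130,545],[193,525]],15,[236,230]))]
for o in (obs,obs[1:],obs[1:3]):
    p,r=fit(o,[.59,-.15,-.1]); print(p[:2],np.degrees(p[2]),r)
    Rz=R.from_euler("z",p[2]).as_matrix()
    print("pocket",Rz@[-.043,0,0]+[p[0],p[1],0], s["eye"])
    print(proj(s,np.array([[-.04,.037,.034],[-.04,0,0.],[-.046,0,.03],[-.052,.037,.037],[-.052,-.037,.037]])@Rz.T+[p[0],p[1],0]))
    r=np.array([[12+12.5,0]])
# lip top outer corners, z .037, in riser frame
q=ray(s,np.r_[z([[398,240]],15,[236,160]),z([[383,520]],15,[236,200])],.037); print((q-[p[0],p[1],0])@Rz)
```

```text
[ 0.59017468 -0.14836341] -6.979730936415762 [-0.29 -0.36  0.25  0.84 -0.09 -0.61 -0.19  0.46 -0.12  0.39  0.49 -0.71]
pocket [ 0.54749334 -0.14313813  0.        ] [ 0.52965825 -0.27216522  0.3891897 ]
[[248.93150554 233.3487634 ]
 [249.35810552 196.35840343]
 [253.95843344 204.21724034]
 [258.64240527 234.449983  ]
 [259.33854448 176.27758078]]
[ 0.59005105 -0.14832811] -7.200061925414953 [ 0.1  -0.45 -0.18  0.6  -0.26  0.49  0.35 -0.59]
pocket [ 0.54739013 -0.14293874  0.        ] [ 0.52965825 -0.27216522  0.3891897 ]
[[248.91875606 233.47616341]
 [249.45477663 196.48512566]
 [254.06155775 204.37019952]
 [258.62769982 234.61224826]
 [259.56823401 176.46271196]]
[ 0.59002427 -0.14810671] -6.859063584180737 [ 0.   -0.5  -0.    0.56]
pocket [ 0.54733202 -0.14297133  0.        ] [ 0.52965825 -0.27216522  0.3891897 ]
[[249.13960609 233.46181287]
 [249.49589316 196.46973069]
 [254.10604859 204.32615976]
 [258.85102165 234.5449157 ]
 [259.42563977 176.3841337 ]]
[[-0.05505073 -0.03803216  0.037     ]
 [-0.0547229   0.03652298  0.037     ]]
```

Run:
```python
from h import *
print(rel([.515,.0962,.15],goal(-2.5,-1)))
```

```text
(array([ 81.7,  57.7, 281.9]), array([-4.06,  0.  ,  0.02]))
```

Request:
carry_out --series '[[[20,11,56,-0.8,0,0],[40,22,110,-1.6,0,0],[55,34,165,-2.5,0,0],[70,46,225,-3.3,0,0],[82,58,265,-4,0,0],[82,58,282,-4,0,0],[82,58,282,-4,0,0],[82,58,282,-4,0,0],[82,58,282,-4,0,0],[82,58,282,-4,0,0]]]'

```text
clock: 10.65
tool_pos: [0.5148, 0.0958, 0.1497]
orientation: [-64.9, 90.0, 22.5]
force: [-0.8, -0.2, 0.2]
opening: 0.0526
```

Run:
```python
from h import *
s=snapshot("wrist"); crop(s,"w13",120,120,300,220,2.6); print(pose()[0])
print(rel([.5152,.0962,.050],goal(-2.5,-1)))
```

```text
[0.51477237 0.09598822 0.14966999]
(array([99.7, -0.4,  0.2]), array([-0.09,  0.01,  0.01]))
```

View pics/w13.png

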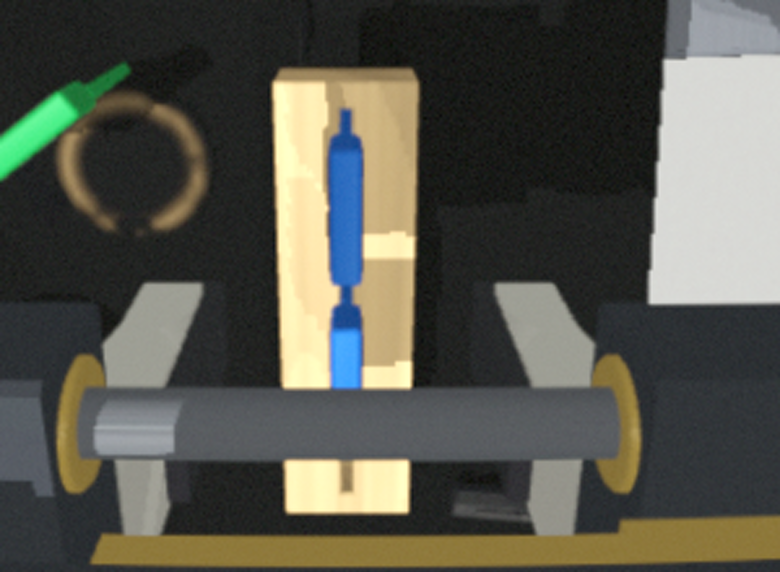

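Run:
```python
from h import *
s=snapshot("wrist")
print((proj(s,[[.5149,.0962,.08],[.5174,.1535,.08],[.5148,.0958,.15]])-[120,120])*2.6)
```

```text
[[344.56844712 218.93357362]
 [345.25586575 388.46483334]
 [343.6515549  328.59473021]]
```

Request:
carry_out --series '[[[50,0,0,0,0,0],[80,0,0,0,0,0],[95,0,0,0,0,0],[100,0,0,0,0,0],[100,0,0,0,0,0],[100,0,0,0,0,0]]]'

```text
clock: 11.5
tool_pos: [0.5154, 0.097, 0.0506]
orientation: [-60.6, 89.9, 26.9]
force: [0.6, -0.9, 0.2]
opening: 0.0524
```

Request:
carry_out --hand 1 --series '[[[0,0,0,0,0,0],[0,0,0,0,0,0],[0,0,0,0,0,0],[0,0,0,0,0,0],[0,0,0,0,0,0],[0,0,0,0,0,0]]]'

```text
clock: 12.25
tool_pos: [0.515, 0.0967, 0.0496]
orientation: [-73.6, 90.0, 13.9]
force: [2.1, -0.5, -0.4]
opening: 0.0098
```

Run:
```python
from h import *
s=snapshot("wrist"); crop(s,"w14",120,120,300,220,2.6); print(pose()[0],get_obs()["opening"])
```

```text
[0.51495443 0.09674182 0.04962873] 0.009880346412467314
```

View pics/w14.png

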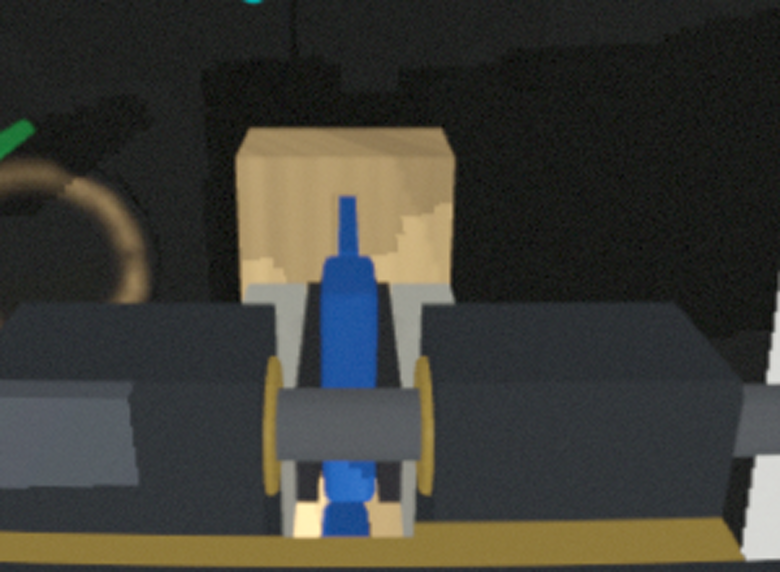

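Run:
```python
from h import *
print(rel([.5474,-.1430,.1496],goal(-7,-1)),rel([.5474,-.1430,.1496],goal(-6.5,-1)))
```

```text
(array([-100. ,  -43. , -238.1]), array([4.48, 0.01, 0.02])) (array([-100. ,  -43. , -238.1]), array([3.98, 0.01, 0.02]))
```

Request:
carry_out --series '[[[-15,0,0,0,0,0],[-45,0,0,0,0,0],[-85,0,0,0,0,0],[-100,-8,-45,0.8,0,0],[-100,-17,-95,1.7,0,0],[-100,-27,-150,2.8,0,0],[-100,-36,-200,3.7,0,0],[-100,-43,-238,4.4,0,0],[-100,-43,-238,4.4,0,0],[-100,-43,-238,4.4,0,0]]]'

```text
clock: 13.55
tool_pos: [0.5467, -0.143, 0.15]
orientation: [48.6, 90.0, 131.7]
force: [0.2, 0.1, -0.1]
opening: 0.0095
```

Request:
carry_out --series '[[[0,0,0,0,0,0],[0,0,0,0,0,0],[0,0,0,0,0,0]]]'

```text
clock: 13.92
tool_pos: [0.5472, -0.1424, 0.1497]
orientation: [-57.9, 90.0, 25.3]
force: [0.4, -0.5, -0.3]
opening: 0.0097
```

Run:
```python
from h import *
s=snapshot("wrist"); crop(s,"w15",120,100,300,220,2.6); print(pose()[0],get_obs()["opening"])
print(rel([.5474,-.1430,.1496],goal(-7,-1)))
s=snapshot("scene"); crop(s,"s15",190,150,250,110,3.2)
```

```text
[ 0.54717304 -0.14252781  0.14964213] 0.00985498067924088
(array([ 0. , -0.3, -0.4]), array([0.12, 0.  , 0.  ]))
```

View pics/w15.png

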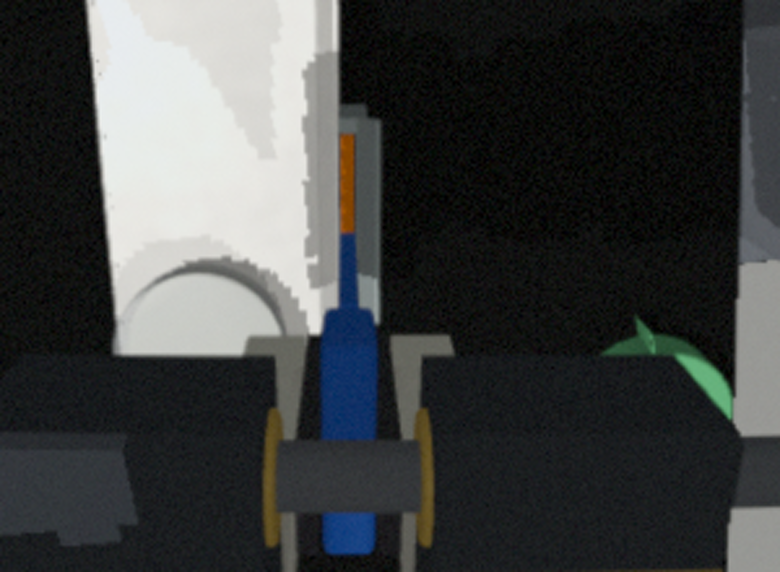

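View pics/s15.png

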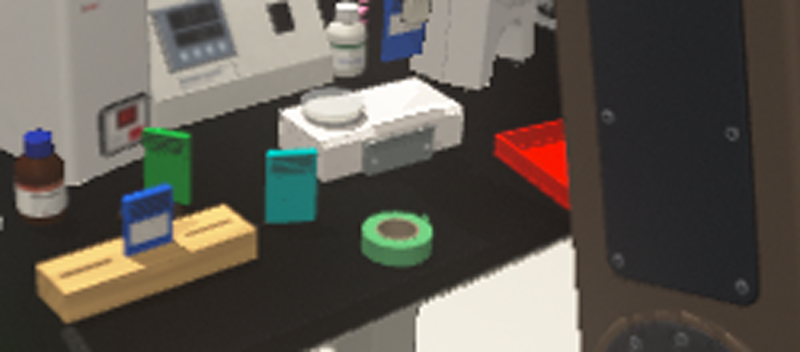

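Request:
carry_out --series '[[[40,0,0,0.1,0,0],[60,0,0,0.1,0,0],[65,0,0,0.1,0,0],[65,0,0,0.1,0,0],[65,0,0,0.1,0,0]]]'

```text
clock: 14.65
tool_pos: [0.5479, -0.143, 0.0856]
orientation: [-85.6, 89.9, -2.6]
force: [-0.9, -0.1, -0.5]
opening: 0.0097
```

Run:
```python
from h import *
s=snapshot("wrist"); crop(s,"w16",140,120,200,150,4); print(pose()[0],get_obs()["opening"])
import pickle
r=pickle.load(open("r.pkl","rb")); print(ray(r,np.array([[320,358]])/1.5,.055))
print(rel([.5474,-.1430,.0846],goal(-7,-1)))
s=snapshot("scene"); crop(s,"s16",260,150,100,70,8)
```

```text
[ 0.54784126 -0.14301794  0.0855807 ] 0.009525925076542392
[[ 0.59586812 -0.11450161  0.055     ]]
(array([ 1. ,  0.4, -0. ]), array([-0.02,  0.01,  0.1 ]))
```

View pics/w16.png

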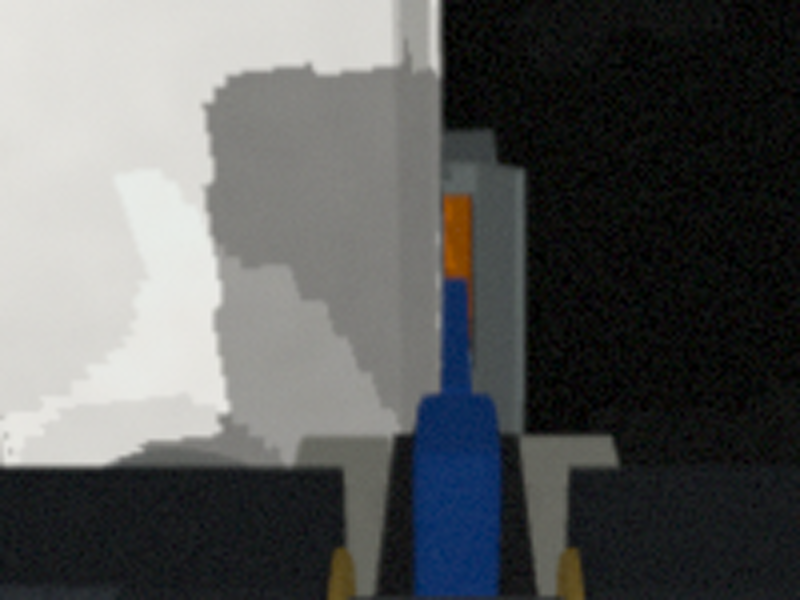

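View pics/s16.png

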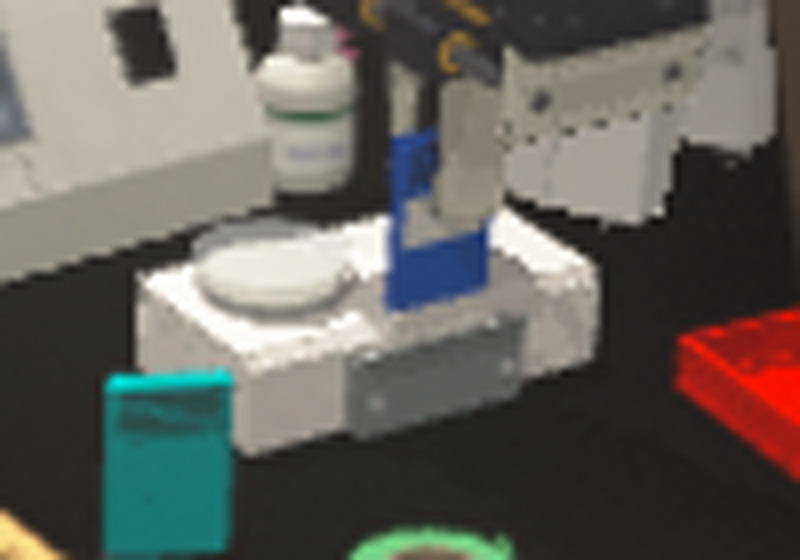

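Request:
carry_out --series '[[[0,0,-4,0,0,0],[2,0,-4,0,0,0],[8,0,-4,0,0,0],[14,0,-4,0,0,0],[20,0,-4,0,0,0],[22,0,-4,0,0,0],[22,0,-4,0,0,0]]]'

```text
clock: 15.62
tool_pos: [0.5466, -0.147, 0.0623]
orientation: [106.5, 90.0, -170.5]
force: [0.0, -0.3, -0.3]
opening: 0.01
```

Run:
```python
from h import *
o=get_obs(); print(pose()[0],o["opening"],o["force"],o["moment"])
s=snapshot("wrist"); crop(s,"w17",140,120,200,150,4)
s=snapshot("scene"); crop(s,"s17",260,150,100,70,8)
```

```text
[ 0.54658954 -0.14699438  0.0623194 ] 0.010020875549416844 [ 0.00884781 -0.3011969  -0.29622231] [ 0.03877855 -0.03431567 -0.01592337]
```

View pics/w17.png

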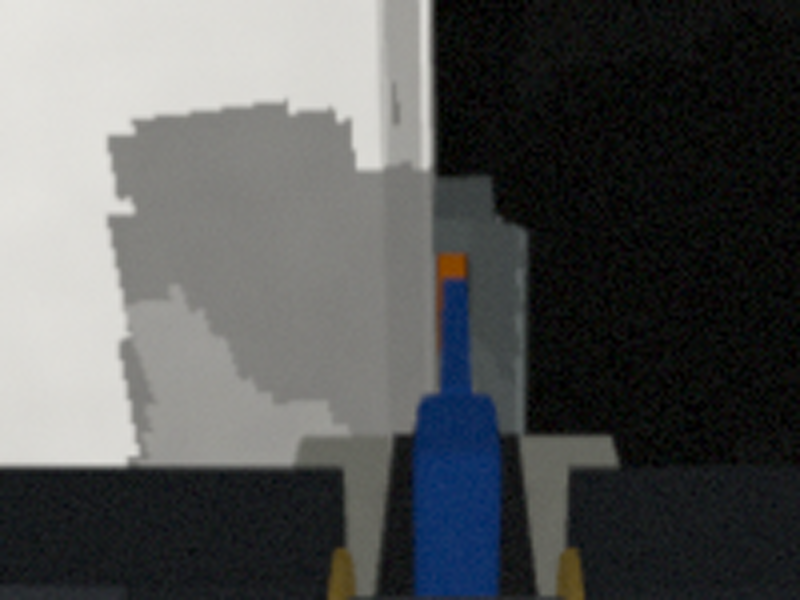

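View pics/s17.png

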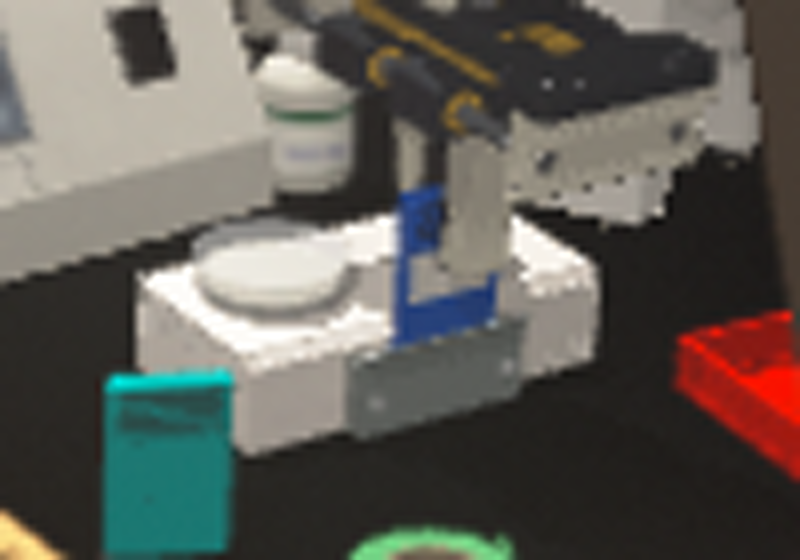

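Request:
carry_out --series '[[[2,-0.3,0,0,0,0],[4,-0.3,0,0,0,0],[6,-0.3,0,0,0,0],[8,-0.3,0,0,0,0],[10,-0.3,0,0,0,0],[10,-0.3,0,0,0,0],[10,-0.3,0,0,0,0]]]'

```text
clock: 16.6
tool_pos: [0.5471, -0.1471, 0.0528]
orientation: [-101.3, 90.0, -18.3]
force: [-1.6, 0.5, 5.5]
opening: 0.0099
```

Request:
carry_out --series '[[[1,0,0,0,0,0],[2,0,0,0,0,0],[3,0,0,0,0,0],[4,0,0,0,0,0],[4,0,0,0,0,0],[4,0,0,0,0,0],[4,0,0,0,0,0]]]'

```text
clock: 17.48
tool_pos: [0.5474, -0.1471, 0.0494]
orientation: [-100.3, 89.9, -17.3]
force: [-2.2, 1.3, 9.2]
opening: 0.0101
```

Request:
carry_out --series '[[[0.5,0,0,0,0,0],[1,0,0,0,0,0],[1,0,0,0,0,0],[1,0,0,0,0,0],[1,0,0,0,0,0],[1,0,0,0,0,0]]]'

```text
clock: 18.23
tool_pos: [0.5476, -0.1472, 0.0493]
orientation: [-102.5, 89.9, -19.5]
force: [-4.4, 1.2, 17.3]
opening: 0.0097
```

Run:
```python
from h import *
o=get_obs(); print(pose()[0],o["opening"],o["force"],o["moment"])
s=snapshot("wrist"); crop(s,"w18",140,120,200,150,4)
s=snapshot("scene"); crop(s,"s18",260,150,100,70,8)
o=get_obs(); print(pose()[0],o["opening"],o["force"],o["moment"])
```

```text
[ 0.54763526 -0.14724052  0.04927946] 0.009652396848263472 [-4.43235232  1.18641724 17.33649089] [ 0.62772121  1.77625647 -0.01255272]
[ 0.54764095 -0.14722174  0.04929883] 0.009636977564617635 [-3.94590707  1.5616379  17.74975359] [ 0.65147123  1.75727549 -0.03123475]
```

View pics/w18.png

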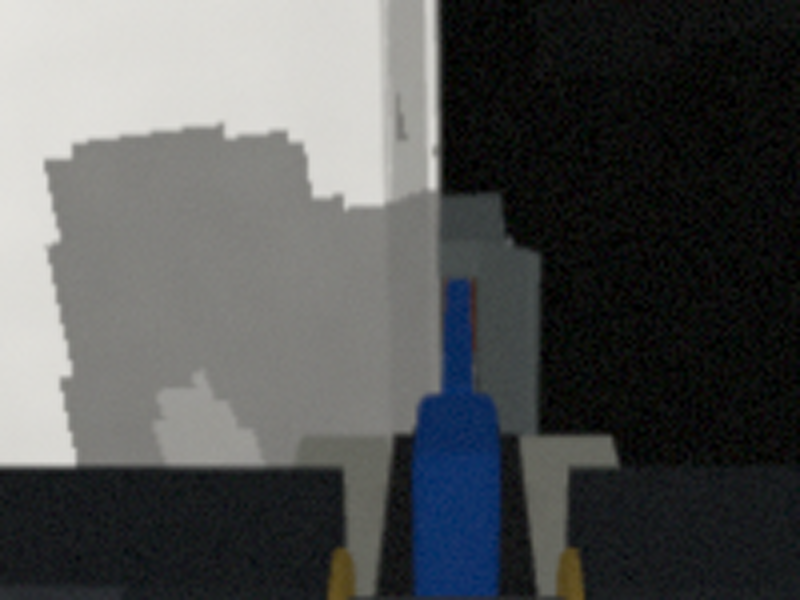

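View pics/s18.png

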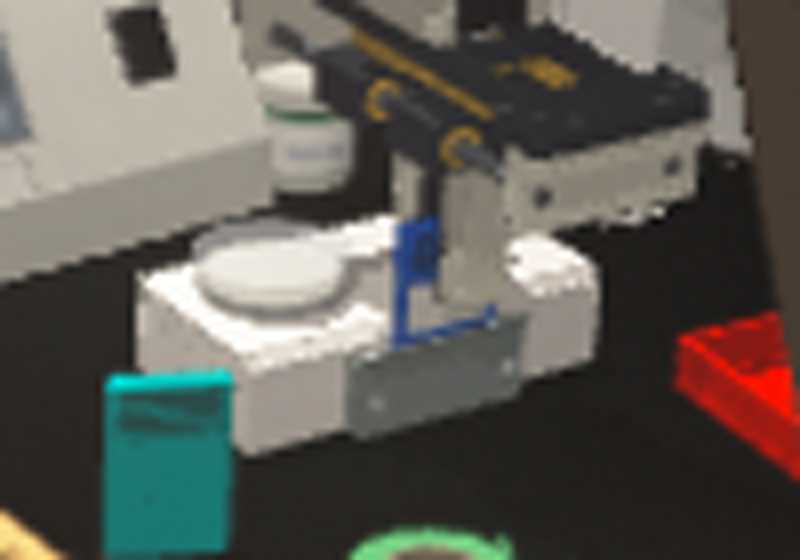

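Request:
carry_out --series '[[[0,0,0,0,0,0],[0,0,0,0,0,0],[0,0,0,0,0,0],[0,0,0,0,0,0],[0,0,0,0,0,0],[0,0,0,0,0,0],[0,0,0,0,0,0],[0,0,0,0,0,0]]]'

```text
clock: 19.32
tool_pos: [0.5476, -0.1472, 0.0493]
orientation: [-101.9, 89.9, -18.9]
force: [-3.5, 0.7, 17.6]
opening: 0.0097
```

Run:
```python
from h import *
s=snapshot("scene"); crop(s,"s19",190,150,250,110,3.2)
s=snapshot("top"); crop(s,"t19",190,165,190,95,4)
```

```text
(no output)
```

View pics/s19.png

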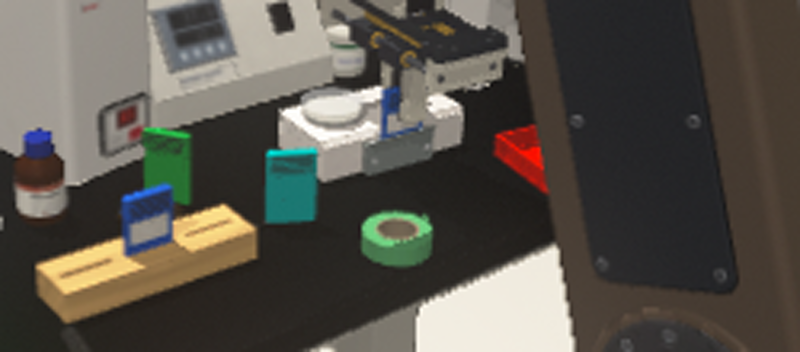

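View pics/t19.png

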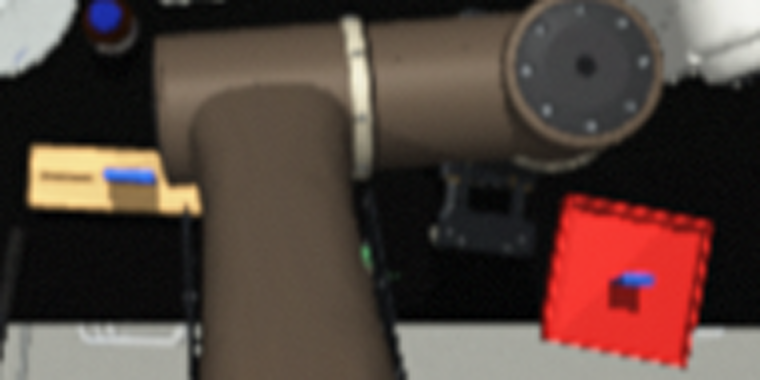

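```bash
python3 -c "
from plant import close_job; print(close_job())"
```

```text
the job is handed in; nothing more can be done
None
```

I put the short holder in the red reject tray and let go of it. It is standing upright near the middle of the tray. I then took the full-size holder from the slot nearest the shelf, pushed it down behind the grey lip and pressed it onto its stop. The job is handed in with the fingers still gripping it, at about 19.3 s on the clock.

- **Pressed home:** in the last readings the finger tips (TCP) were 49.3 mm above the bench, against 49.6 mm when I gripped the holder in the block. Both positions put its underside at 10 mm. A further 1 mm of push gave only about 0.1 mm of movement, while the force rose from 9 to 17.5 N (the stop needs 7.2 N). That then held steady for a second with the grip opening at 9.7 mm.
- **Position in the pocket:** it sits about 4 mm off centre towards -y on purpose, to keep the finger clear of the petri dish.
- **Surroundings:** the last pictures show the other holder still in the middle slot. The petri dish, tape, bottle and the green and turquoise pieces look unmoved. I did not look at the tube rack again at the end, and the arm hid some of the scene in the top view.
- **Small side force:** about 4 N along x stayed on the wrist, probably the plate leaning on a slot wall. No check failed.

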